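# Pry open the fastener case and count two clamp plates into the tray

### The arm

A 6-joint arm with a two-finger parallel gripper is mounted at the origin on the work surface. World frame = base frame: x ahead of the robot, y to its left, z up, the work surface at z = 0. Lengths are in mm, angles in degrees, forces in N, time in s.
With the tool pointing down it reaches from about 300 to 850 mm from the base axis. Payload 4.2 kg.
Tool frame: the origin (TCP) lies on the centre line of the jaws, within the pads' length; the fingertips stand 14 mm ahead of it and the grasp point (between the pads) lies 5 mm behind it (env.finger_overhang is the z of the fingertips in the tool frame, in mm); z points along the fingers, y is the line along which they close (so a half turn about z gives the same grasp; the last joint's range is limited). The gripper opens to 91 mm and grips with 3 to 60 N. Pads are 32 mm wide; open, the fingers measure 118 mm over their backs; the gripper's body (76 mm by 178 mm) begins 60 mm behind the grasp point.
Start: joints at [73.224, 18.312, 89.639, -0, 72.044, -1.146], TCP at [154.923, 553.751, 227.976] pointing down, gripper open.
Joint ranges: [-177.97, 177.97], [-48.28, 115.42], [12.27, 149.76], [-77.06, 257.06], [2.81, 150.46], [-146.56, 146.56]. Speed limits (degrees/s): [147.25, 147.25, 180, 180, 180, 180].

### API

Orientations are given as [roll, pitch, yaw] about the fixed x, y, z axes, in that order (R = Rz(yaw) Ry(pitch) Rx(roll)).
In Python, from workcell import sensors, viewer, env gives the robot as it stands. The module is installed in compiled form; this text tells all that it offers.
- The arm moves only by the tool step_arm, never from a script. Its argument "plan" is one flat list of numbers, 6 for each row, row after row: the shift along the tool's x, y, z in cm, then the turn, a rotation vector about the tool's x, y, z in rad. In form: [x, y, z, wx, wy, wz, x, y, z, wx, wy, wz, ...]. A call has 1 to 5 rows; each row shifts and turns the commanded pose from where the row before left it, along the tool's axes as they then stand; what a row does not reach is not made up. A row lasts 1/12 s, in which the tool goes at most 41.7 mm and 7.16 degrees, less where a joint would pass 70% of its speed; a pose out of reach is approached as far as the arm can. A call is refused whole if a number of a shift passes 4.17 or a number of a turn 0.125, either way. A call with a gripper value outside its range is refused whole. "hand" is the finger opening in cm, from 0 to 9.12, set as the call begins (left out, the last holds). The fingers move at their own pace and stop on an object; "newtons" is the grip in N (left out, the last holds). Time passes only in rows, so rows that do not move let the fingers close. It gives the time, the measured TCP pose, the force, the opening and the grip force at its end, in the units of the state.
- sensors.state(): the state, without advancing time (a new reading comes with each control period).
- viewer.grab_frame(name): name is "scene" or "top"; returns a dict with "img" (400x640x3 uint8, red, green, blue), "fx", "fy", "cx", "cy" (pixels), "position" and "attitude" of the camera in the world. Camera axes: x right, y down, z forward; pixel columns grow to the right and rows downward; lengths in mm; the calibration is good to about 2 mm. A picture is of the moment at which its call begins. There is no depth.
- env.job_done(): hands the job in; it is judged then, once.
Trained networks look in a picture, given as the dict that the camera call returned (one of the last four; its "shot" number tells which), for a name from the list of things; names that differ only in an ending like _2 or _b are one class to them, and where a whole thing is asked for, a point or a joint stands for the part that bears it (a point fixed in the world has none). Each returns a list of dicts, best first, with "score" (0 to 1); they miss things now and then, are a little off and sometimes report something else, mostly with a low value. They report only what shows in the picture. A call takes as long as a camera call. They do not tell look-alikes from the thing itself.
- viewer.boxes_of(name, picture): "location" ([column, row] in pixels, amid what is visible of it).
- viewer.pinpoint(name, picture): "location" ([column, row] in pixels: a listed point, or the origin of a listed thing).
The state is a dict: "time_s": time; "qpos": joint angles; "qvel": joint speeds; "effort": joint torques, N m; "ee_pos": TCP position; "ee_rot": TCP orientation; "force": force on the tool from outside, world axes, zero at the start; "torque": the same for the moment, N m; "gripper_width": finger opening in mm; "gripper_force": force on a finger pad.
Only numpy, scipy, OpenCV 4.12 (cv2) and the standard library are available. Lean on these libraries where they do the work, as an engineer would, in place of code of your own. Each camera call takes 0.05 s, during which the arm holds its last target. There are 200 camera calls.

### The job

The lid of the blue fastener case fits too tightly for fingers: push the blade of the red-handled pry bar into the gap under the lid's yellow tab, lever the lid up with the bar (do not lift it with the gripper's fingers), swing it back past upright so that it stays open, and lay the bar down flat on the bench. Take exactly two of the three steel clamp plates out of the case and lay them flat, bolt heads up, on the floor of the yellow tray, not on each other; the third stays in the case. Leave the hammer, the grease pot and the white pipe collar where they are.

Things in the scene. Friction and masses are not known exactly. Their poses are not given: they have to be found in the camera images.
- case: Blue metal fastener case fixed to the bench, 160 (its x) x 250 (its y) x 88 mm high without the lid, walls 5 mm. Origin: centre of its underside; z up. Its front, with the pry gap, faces -x of the case; the lid is hinged along its +x top edge. Inner floor (grey liner) is 48 mm above the bench; the plates lie on it with their long sides along the case's x, about 70 mm apart in y.
- pry_gap (a point): Middle of the mouth of the pry gap in the outside of the case's front wall, 82 mm above the bench: the gap is 100 mm wide (case y) and 12 mm high (76 to 88 mm above the bench), open to the inside, above the plates (their tops are at 69 mm). The lid is its roof; the yellow tab on the lid, 60 mm wide, sticks out 12 mm over it. Axes as the case's.
- lid_hinge (a point): Middle of the lid's hinge line, 88 mm above the bench, at case x = +80 mm; the hinge axis is the case's y. Fixed to the case, axes as the case's.
- lid_edge (a point): Middle of the lid's free front edge, on the lid, 160 mm from the hinge line and halfway in its 6 mm thickness, at the root of the yellow tab. Its x points from the free edge to the hinge.
- lid (a joint): Angle of the lid: 0 closed (flat), pi/2 upright, 1.9 the stop, leaning back. The hinge is stiff: the lid stays where it is left; opening takes about 3 to 4 N at the free edge.
- pry: Pry bar lying on the bench, 200 mm long along its x, about 0.18 kg: red handle 24 x 24 mm from x = -100 to +10 mm, then a flat steel blade, 24 mm wide (y) and 4 mm thick (z), to x = +100 mm. Origin on its underside; the bar's long axis, and the middle of the blade's thickness, is 12 mm above the origin.
- pry_tip (a point): Middle of the end of the blade, at (100, 0, 12) mm of the pry bar, axes as the bar's.
- pry_grip (a point): Point on the bar's axis in the red handle near the centre of mass, at (-30, 0, 12) mm of the pry bar: a good place to grip, 24 mm wide.
- plate0: One of three identical steel clamp plates in the case, 80 (x) x 24 (y) x 16 mm with two brass bolt heads on top (radius 8, to 21 mm height, at x = +-25 mm), 0.12 kg. Origin: centre of its underside; z up.
- plate1: One of three identical steel clamp plates in the case, 80 (x) x 24 (y) x 16 mm with two brass bolt heads on top (radius 8, to 21 mm height, at x = +-25 mm), 0.12 kg. Origin: centre of its underside; z up.
- plate2: One of three identical steel clamp plates in the case, 80 (x) x 24 (y) x 16 mm with two brass bolt heads on top (radius 8, to 21 mm height, at x = +-25 mm), 0.12 kg. Origin: centre of its underside; z up.
- tray: Open yellow tray fixed to the bench, 160 (x) x 150 (y) x 25 mm high, walls and floor 5 mm. Origin: centre of its underside.
- tray_in (a point): Centre of the tray's inner floor, 5 mm above the bench; axes as the tray's.
- pot: Blue grease pot with a black lid, 60 mm across, 75 mm high; origin under its centre. Leave alone.
- hammer: Hammer with a pale wooden handle, lying on the bench, about 0.3 m long with its handle along its x. Leave alone.
- collar: White plastic pipe collar standing on the bench, 90 mm across, 50 mm high; origin under its centre. Leave alone.
Not all that is in view belongs to the job. There is more than one size of the tray; the one meant has the size given above.

How it is judged:
By the outcome, as a careful person would: the job done as asked, in the order asked, and still so for the second after the job is handed in, with the robot touching nothing.
It also fails if it takes over 72 s, if anything falls off the work surface, if the arm or the gripper's body presses on something with over 40 N, if the wrist force passes 120 N, or if a joint passes its speed limit or range.

## Working session

There is one attempt and no reset: what is moved stays moved. The work goes in short steps, Python scripts to look and compute and a tool call to move; the robot and the scene stay as the last step left them, time stands still between calls to the robot, and variables do not carry over. Pictures are saved under pics/ and viewed, at most 12 in all, crops included, and the job is handed in when it is done.

Besides the shell and the picture viewer there is one more tool, called as name(argument=value, ...) on one line, values as JSON. step_arm: Moves the arm, as the interface text tells. Its arguments: {"type":"object","properties":{"plan":{"type":"array","items":{"type":"number"}},"hand":{"type":"number"},"newtons":{"type":"number"}},"required":["plan"]}

```bash
mkdir -p pics; cat > h.py <<'E'
import numpy as np, cv2
from scipy.spatial.transform import Rotation as R
from workcell import sensors, viewer, env
def ray(p,uv):
    a=np.array(p["attitude"],float)
    Rm=R.from_euler('xyz',a,degrees=True).as_matrix() if a.size==3 else a
    d=Rm@np.array([(uv[0]-p["cx"])/p["fx"],(uv[1]-p["cy"])/p["fy"],1]); return np.array(p["position"],float),d
def at(p,uv,z):
    o,d=ray(p,uv); return o+d*(z-o[2])/d[2]
def proj(p,X):
    a=np.array(p["attitude"],float)
    Rm=R.from_euler('xyz',a,degrees=True).as_matrix() if a.size==3 else a
    c=Rm.T@(np.array(X,float)-p["position"]); return np.array([p["fx"]*c[0]/c[2]+p["cx"],p["fy"]*c[1]/c[2]+p["cy"]])
def save(p,n,crop=None,s=1):
    im=p["img"][:,:,::-1]
    if crop: im=im[crop[1]:crop[3],crop[0]:crop[2]]
    cv2.imwrite("pics/"+n,cv2.resize(im,None,fx=s,fy=s,interpolation=cv2.INTER_CUBIC))
E
python3 - <<'E'
from h import *
np.set_printoptions(precision=1,suppress=True)
Z=dict(pry_gap=82,lid_hinge=88,lid_edge=91,pry_tip=12,pry_grip=12,pry=0,tray=0,tray_in=5,case=0,pot=0,hammer=0,collar=0)
print(sensors.state())
for c in("scene","top"):
    p=viewer.grab_frame(c); save(p,c+"0.png",s=1.25)
    print(c,p["position"],p["attitude"],p["fx"],p["cx"],p["cy"])
    for n,z in Z.items():
        for r in viewer.pinpoint(n,p)[:3]: print(n,round(r["score"],2),np.array(r["location"]),at(p,r["location"],z))
E
```

```text
{'time_s': 0.0, 'qpos': array([73.2, 18.4, 89.7,  0. , 72. , -1.1]), 'qvel': array([-0. , -0.1, -0.1,  0. , -0. ,  0.1]), 'effort': array([ -0. , -41.2, -23.2,   0.1,   0. ,  -0. ]), 'ee_pos': array([154.8, 553.3, 227.1]), 'ee_rot': array([-179.9,   -0. ,  164.4]), 'force': array([ 0.7,  0.2, -0.6]), 'torque': array([-0., -0., -0.]), 'gripper_force': 0.0, 'gripper_width': 91.2976759825211}
scene [1379.3  164.5 1091.7] [-139.1    1.1  102.7] 403.0061271343375 326.34339808876337 193.1445016700335
pry_gap 0.65 [370.4 195.6] [510.5  97.2  82. ]
lid_hinge 0.93 [414.  209.2] [543.6 241.1  88. ]
lid_edge 0.64 [368.5 191.9] [503.6  89.3  91. ]
pry_tip 0.62 [305.1 218.8] [ 596.9 -106.6   12. ]
pry_grip 0.56 [325.2 192.6] [469.1 -66.3  12. ]
pry 0.77 [320.6 206.3] [524.  -70.5   0. ]
pry 0.16 [304.9 217.2] [ 581.7 -112.     0. ]
tray 0.9 [248.7 213.9] [ 607.9 -305.5    0. ]
tray 0.78 [218.9 144.6] [ 296.7 -545.8    0. ]
tray_in 0.95 [212.  148.5] [ 328.8 -560.6    5. ]
tray_in 0.89 [253.9 213.8] [ 607.3 -286.     5. ]
case 0.84 [390.2 216.4] [518.4 171.5   0. ]
pot 0.57 [257.7 179.9] [ 449.4 -
[... 351 characters left out ...]
hinge 0.66 [233.  202.1] [557.4 242.4  88. ]
lid_hinge 0.41 [192.1 273.8] [314.  381.7  88. ]
lid_edge 0.91 [277.3 213.9] [511.6  88.5  91. ]
pry_tip 0.93 [327.7 191.4] [599.3 -88.   12. ]
pry_tip 0.56 [326.8 218.4] [500.5 -82.2  12. ]
pry_grip 0.71 [320.9 224.4] [479.3 -60.3  12. ]
pry 0.6 [322.5 217. ] [507.4 -66.7   0. ]
tray 0.83 [382.5 181.9] [ 631.3 -290.2    0. ]
tray 0.64 [452.9 265.1] [ 321.8 -529.2    0. ]
tray_in 0.93 [456.2 267.8] [ 311.9 -539.1    5. ]
case 0.72 [327.6 192.4] [597.6 -87.6   0. ]
pot 0.52 [396.1 232.3] [ 444.7 -331.5    0. ]
hammer 0.87 [321.5 144.3] [779.4 -69.8   0. ]
collar 0.91 [193.2 273.3] [316.3 402.2   0. ]
collar 0.45 [397.1 230.6] [ 450.8 -335.4    0. ]
```

View pics/scene0.png

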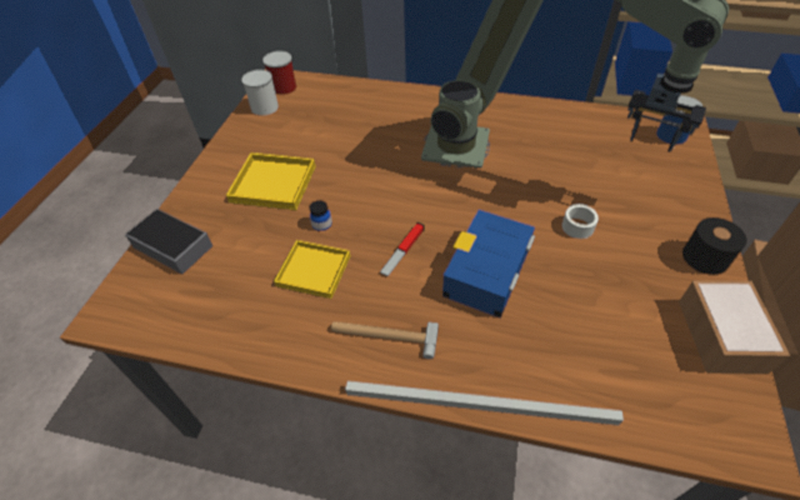

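View pics/top0.png

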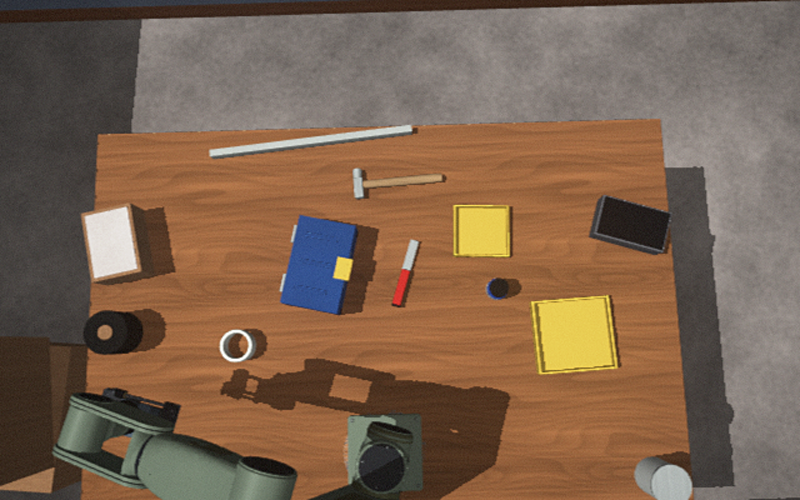

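Views: the blue case (lid) is at top 1.25x px (320,265) with its tab at (343,268), the pry bar at (405,272), trays at (482,230) and (575,335), and the hammer at (400,182). The pale bar at (310,140) is scenery. Next I measure the trays, case and bar by colour.

```bash
cat > m.py <<'E'
from h import *
np.set_printoptions(precision=1,suppress=True)
def blobs(p,lo,hi,z,mina=40,roi=None):
    hsv=cv2.cvtColor(p["img"],cv2.COLOR_RGB2HSV); m=cv2.inRange(hsv,lo,hi)
    m=cv2.morphologyEx(m,cv2.MORPH_CLOSE,np.ones((3,3)))
    out=[]
    for c in cv2.findContours(m,cv2.RETR_EXTERNAL,cv2.CHAIN_APPROX_NONE)[0]:
        if cv2.contourArea(c)<mina: continue
        w=np.array([at(p,q,z)[:2] for q in c[:,0]],np.float32)
        if abs(w).max()>950: continue
        r=cv2.minAreaRect(w); out.append((cv2.contourArea(c),np.array(r[0]),np.array(r[1]),r[2],c))
    return out
E
python3 - <<'E'
from m import *
for c in("top","scene"):
    p=viewer.grab_frame(c)
    for nm,lo,hi,z in(("yellow z25/tab",(20,120,110),(35,255,255),25),("blue z94",(105,120,40),(125,255,255),94),("red",(0,170,100),(6,255,255),20)):
        for b in blobs(p,lo,hi,z): print(c,nm,*b[:4])
    if c=="top": save(p,"crop1.png",(210,160,420,270),3.8)
E
```

```text
top yellow z25/tab 3686.0 [ 313.3 -541.8] [206.9 227.4] 3.2594382762908936
top yellow z25/tab 190.0 [518.  105.8] [45.  62.9] 76.77294158935547
top yellow z25/tab 1791.0 [ 617.6 -294.4] [161.8 153.4] 87.17665100097656
top blue z94 3024.0 [523.5 164.2] [166.2 249.3] 77.52455139160156
top red 171.0 [460.9 -58.5] [ 25.7 101.2] 72.74799346923828
scene yellow z25/tab 1731.5 [ 623.3 -290.6] [170.6 163.7] 87.14997863769531
scene yellow z25/tab 161.0 [447.1  93.7] [45.2 69.4] 77.86366271972656
scene yellow z25/tab 2075.0 [ 314.5 -539.4] [237.2 239. ] 2.9014718532562256
scene blue z94 3426.5 [553.5 165.7] [164.5 303.4] 77.34087371826172
scene blue z94 62.0 [ 501.7 -300.8] [35.5 49.2] 26.312467575073242
scene blue z94 135.5 [-77.6 657.3] [47.2 89.1] 72.81128692626953
scene blue z94 1817.5 [-543.3  622.2] [187.7 557.3] 79.70399475097656
scene blue z94 178.0 [-533.7  499.1] [ 21.9 566.2] 79.56670379638672
scene blue z94 3413.5 [-554.4 -126.5] [680. 379.] 10.261456489562988
scene red 173.0 [456.9 -54.7] [ 31.8 108.9] 71.7271499633789
scene red 51.5 [-267.9 -705.1] [203.2  22.8] 26.613258361816406
```

View pics/crop1.png

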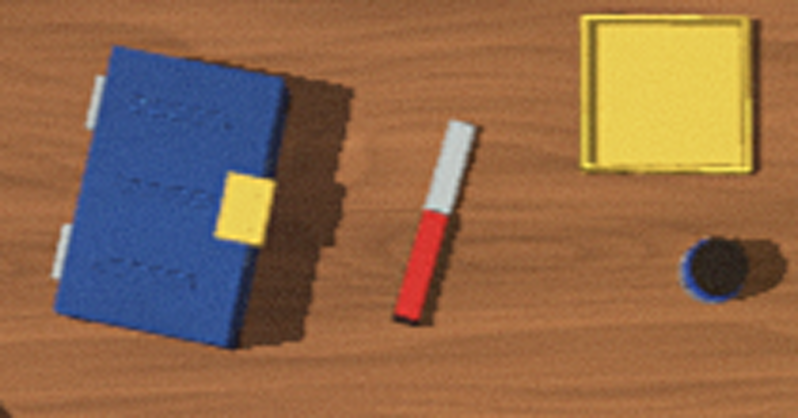

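The crop shows the case tab at crop px (246,208), the bar with its red handle at (420,268) and blade tip at (462,122), and the smaller tray at (667,93).

What could be mistaken for what:
- **Trays:** the top-view px (482,230)/1.25 tray measures 162x153 mm, so it is the right one. The px (575,335)/1.25 tray is 207x227 mm and is rejected.
- **Bar:** the red-handled bar is at (405,272)/1.25. The hammer is at (400,182)/1.25 and the pale rod at (310,140)/1.25.
- **Case:** the blue case is at (320,265)/1.25. The boxes at (110,243) and (630,223) are not blue.

I'll move over to the bar now.

step_arm(plan=[-2.38,-2.53,0.54,0,0,0,-2.38,-2.53,0.54,0,0,0,-2.38,-2.53,0.54,0,0,0,-2.38,-2.53,0.54,0,0,0,-2.38,-2.53,0.54,0,0,0], hand=6)

```text
time_s: 1.82
ee_pos: [235.8, 398.5, 200.8]
ee_rot: [180.0, 0.0, 164.4]
force: [1.1, -0.9, -0.2]
gripper_width: 61.4
gripper_force: 0.0
```

step_arm(plan=[-2.38,-2.53,0.54,0,0,0,-2.38,-2.53,0.54,0,0,0,-2.38,-2.53,0.54,0,0,0,-2.38,-2.53,0.54,0,0,0,-2.38,-2.53,0.54,0,0,0])

```text
time_s: 2.23
ee_pos: [316.4, 244.5, 174.0]
ee_rot: [180.0, 0.0, 164.4]
force: [1.6, 0.6, -0.2]
gripper_width: 59.9
gripper_force: 0.0
```

step_arm(plan=[-2.38,-2.53,0.54,0,0,0,-2.38,-2.53,0.54,0,0,0,-2.38,-2.53,0.54,0,0,0,-2.38,-2.53,0.54,0,0,0,-2.38,-2.53,0.54,0,0,0])

```text
time_s: 2.65
ee_pos: [397.1, 90.5, 147.0]
ee_rot: [180.0, 0.1, 164.4]
force: [0.5, 0.2, 1.0]
gripper_width: 60.1
gripper_force: 0.0
```

step_arm(plan=[-2.38,-2.53,0.54,0,0,0,-2.38,-2.53,0.54,0,0,0,-2.38,-2.53,0.54,0,0,0,-2.38,-2.53,0.54,0,0,0,-2.38,-2.53,0.54,0,0,0])

```text
time_s: 3.07
ee_pos: [477.7, -63.6, 119.8]
ee_rot: [180.0, 0.0, 164.3]
force: [0.6, 0.1, 0.3]
gripper_width: 59.7
gripper_force: 0.0
```

step_arm(plan=[0,0,0,0,0,0.122,0,0,0,0,0,0.122,0,0,0,0,0,0.122,0,0,0,0,0,0.122,0,0,0,0,0,0.122])

```text
time_s: 3.48
ee_pos: [477.1, -62.0, 120.0]
ee_rot: [180.0, 0.0, 129.1]
force: [-0.4, -1.2, 0.1]
gripper_width: 60.1
gripper_force: 0.0
```

step_arm(plan=[0,0,0,0,0,0.122,0,0,0,0,0,0.122,0,0,0,0,0,0.122,0,0,0,0,0,0.122,0,0,0,0,0,0.122])

```text
time_s: 3.9
ee_pos: [477.1, -61.8, 120.0]
ee_rot: [180.0, -0.0, 94.1]
force: [-0.4, 0.4, 0.5]
gripper_width: 59.9
gripper_force: 0.0
```

step_arm(plan=[0,0,0,0,0,0.122,0,0,0,0,0,0.122,0,0,0,0,0,0.122,0,0,0,0,0,0.122,0,0,0,0,0,0.122])

```text
time_s: 4.32
ee_pos: [477.1, -61.8, 120.1]
ee_rot: [180.0, -0.0, 59.2]
force: [0.0, 0.8, -0.6]
gripper_width: 59.7
gripper_force: 0.0
```

step_arm(plan=[0,0,0,0,0,0.122,0,0,0,0,0,0.122,0,0,0,0,0,0.122,0,0,0,0,0,0.122,0,0,0,0,0,0.122])

```text
time_s: 4.73
ee_pos: [477.1, -61.8, 120.1]
ee_rot: [180.0, -0.0, 24.2]
force: [-1.1, -0.2, -0.1]
gripper_width: 59.8
gripper_force: 0.0
```

step_arm(plan=[0,0,0,0,0,0.122,0,0,0,0,0,0.122,0,0,0,0,0,0.122,0,0,0,0,0,0.122,0,0,0,0,0,0.122])

```text
time_s: 5.15
ee_pos: [477.1, -61.8, 120.0]
ee_rot: [-180.0, -0.0, -10.7]
force: [0.8, -1.5, 0.3]
gripper_width: 60.0
gripper_force: 0.0
```

step_arm(plan=[0,0,0,0,0,0.122,0,0,0,0,0,0])

```text
time_s: 5.32
ee_pos: [477.1, -61.8, 120.0]
ee_rot: [-180.0, -0.0, -17.5]
force: [-0.4, 0.4, -0.2]
gripper_width: 59.9
gripper_force: 0.0
```

step_arm(plan=[0,0,2.6,0,0,0,0,0,2.6,0,0,0,0,0,2.6,0,0,0,0,0,2.6,0,0,0,0,0,0,0,0,0])

```text
time_s: 5.73
ee_pos: [479.1, -62.1, 15.4]
ee_rot: [-180.0, -0.2, -17.2]
force: [0.4, -0.6, 0.9]
gripper_width: 60.0
gripper_force: 0.0
```

step_arm(plan=[0,0,0,0,0,0,0,0,0,0,0,0,0,0,0,0,0,0,0,0,0,0,0,0,0,0,0,0,0,0], hand=0, newtons=60)

```text
time_s: 6.15
ee_pos: [477.0, -61.8, 16.1]
ee_rot: [-180.0, -0.0, -17.3]
force: [-0.2, -0.1, -0.0]
gripper_width: 29.7
gripper_force: 0.0
```

step_arm(plan=[0,0,-2,0,0,0,0,0,-2,0,0,0,0,0,-2,0,0,0,0,0,-2,0,0,0,0,0,0,0,0,0])

```text
time_s: 6.57
ee_pos: [479.3, -62.1, 99.2]
ee_rot: [-179.9, -0.4, -17.3]
force: [1.2, -0.4, -1.6]
gripper_width: 23.1
gripper_force: 60.0
```

```bash
python3 - <<'E'
from m import *
s=sensors.state(); print(s["ee_pos"],s["ee_rot"],s["gripper_width"],s["gripper_force"],s["force"])
for c in("scene","top"):
    p=viewer.grab_frame(c)
    for n in("pry_tip","pry_gap","lid_edge"):
        for r in viewer.pinpoint(n,p)[:2]: print(c,n,round(r["score"],2),np.array(r["location"]),at(p,r["location"],s["ee_pos"][2]-4 if n=="pry_tip" else 88))
    if c=="scene": save(p,"lift.png",(270,130,430,250),5)
    t=R.from_euler('xyz',s["ee_rot"],degrees=True).apply([125,0,4])+s["ee_pos"]; print("expected tip",t,proj(p,t))
E
```

```text
[479.3 -62.1  99.2] [-179.9   -0.4  -17.3] 23.061156416269377 59.99401330947876 [ 1.2 -0.4 -1.6]
scene pry_tip 0.74 [305.1 206.7] [610.3 -98.   95.2]
scene pry_tip 0.3 [258.2 177.1] [ 517.8 -287.5   95.2]
scene pry_gap 0.9 [368.4 193.7] [508.8  89.9  88. ]
scene lid_edge 0.88 [367.3 190.4] [495.3  84.1  88. ]
expected tip [598.7 -99.4  96.1] [305.6 203.7]
top pry_tip 0.74 [279.3 212.4] [516.1  81.1  95.2]
top pry_tip 0.5 [384.9 184.1] [ 605.5 -286.8   95.2]
top pry_gap 0.64 [276.9 215.2] [507.5  90.3  88. ]
top lid_edge 0.63 [278.9 209. ] [529.   83.1  88. ]
expected tip [598.7 -99.4  96.1] [331.  187.4]
```

View pics/lift.png

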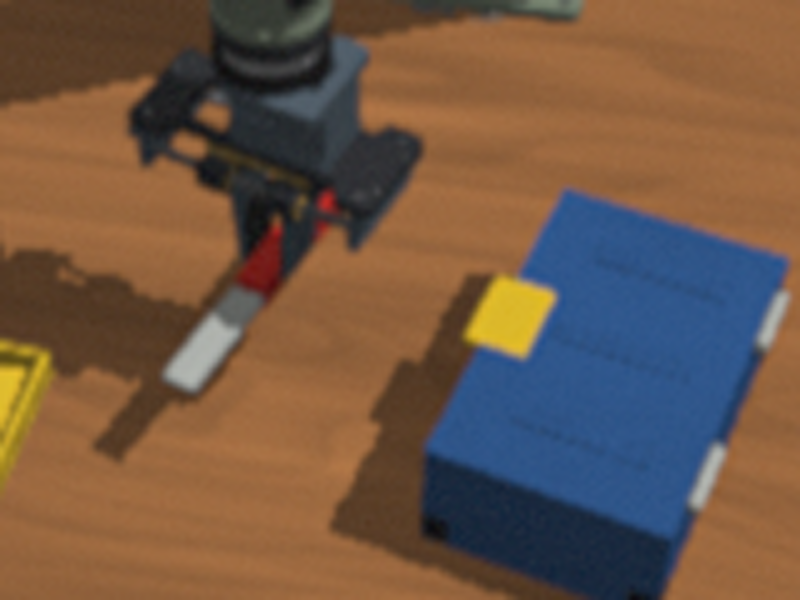

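The bar is held level in the gripper, with its blade tip at crop (187,383) and the case tab at (510,315). I'll turn it to face the gap.

step_arm(plan=[0,0,0,0,0,-0.118,0,0,0,0,0,-0.118,0,0,0,0,0,-0.118,0,0,0,0,0,-0.118,0,0,0,0,0,-0.118])

```text
time_s: 7.38
ee_pos: [476.7, -61.7, 95.3]
ee_rot: [-180.0, 0.1, 16.8]
force: [-0.1, -0.9, -1.4]
gripper_width: 23.4
gripper_force: 60.0
```

step_arm(plan=[0,0,0,0,0,-0.118,0,0,0,0,0,-0.118,0,0,0,0,0,-0.118,0,0,0,0,0,-0.118,0,0,0,0,0,-0.118])

```text
time_s: 7.8
ee_pos: [476.7, -61.7, 95.3]
ee_rot: [-179.9, 0.0, 50.6]
force: [0.7, 1.0, -1.6]
gripper_width: 23.5
gripper_force: 60.0
```

step_arm(plan=[0,0,0,0,0,-0.118,0,0,0,0,0,-0.118,0,0,0,0,0,-0.118,0,0,0,0,0,-0.118,0,0,1,0,0,0])

```text
time_s: 8.22
ee_pos: [478.1, -61.9, 86.6]
ee_rot: [179.8, -0.0, 77.5]
force: [0.2, 0.5, -2.0]
gripper_width: 23.6
gripper_force: 60.0
```

step_arm(plan=[0,0,0,0,0,0,0,0,0,0,0,0])

```text
time_s: 8.38
ee_pos: [476.3, -61.7, 85.2]
ee_rot: [-179.9, 0.0, 77.3]
force: [-0.2, -0.1, -2.2]
gripper_width: 23.8
gripper_force: 60.0
```

```bash
python3 - <<'E'
from m import *
s=sensors.state(); print(s["ee_pos"],s["ee_rot"])
for c in("top","scene"):
    p=viewer.grab_frame(c)
    for n in("pry_tip","pry_gap","pry_grip"):
        for r in viewer.pinpoint(n,p)[:2]: print(c,n,round(r["score"],2),np.array(r["location"]),at(p,r["location"],82))
    hsv=cv2.cvtColor(p["img"],cv2.COLOR_RGB2HSV); t=R.from_euler('xyz',s["ee_rot"],degrees=True).apply([125,0,4])+s["ee_pos"]; print("expected tip",t,proj(p,t))
    a=cv2.resize(p["img"][140:260,300:460] if c=="scene" else p["img"][170:290,230:390],None,fx=3.5,fy=3.5,interpolation=cv2.INTER_CUBIC)
    ims=a if c=="top" else np.vstack([ims,a])
print(ims.shape); cv2.imwrite("pics/pre.png",cv2.resize(ims[:,:,::-1],(400,600)) if ims.shape[0]>600 else ims[:,:,::-1])
E
```

```text
[476.3 -61.7  85.2] [-179.9    0.    77.3]
top pry_tip 0.52 [282.7 218.2] [497.2  70.9  82. ]
top pry_gap 0.69 [278.3 215.3] [507.8  86.   82. ]
expected tip [503.9  60.2  81.2] [285.8 216.2]
scene pry_tip 0.75 [356.8 193. ] [508.4  51.5  82. ]
scene pry_tip 0.58 [463.3 183. ] [391.5 393.7  82. ]
scene pry_gap 0.88 [370.1 195.8] [511.5  96.3  82. ]
scene pry_grip 0.84 [322.7 182.5] [485.6 -69.8  82. ]
scene pry_grip 0.66 [388.  217.1] [587.2 164.6  82. ]
expected tip [503.9  60.2  81.2] [359.6 192.6]
(840, 560, 3)
```

View pics/pre.png

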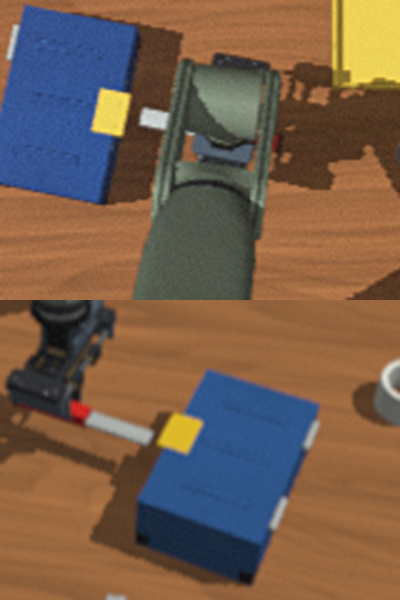

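The blade points straight at the tab (top inset tip (141,117), scene inset tip (152,436)). I'll triangulate the tip height and lateral offset before inserting.

```bash
python3 - <<'E'
from m import *
from scipy.optimize import least_squares
s=sensors.state(); Rm=R.from_euler('xyz',s["ee_rot"],degrees=True)
for rep in range(2):
  obs=[]
  for c in("top","scene"):
    p=viewer.grab_frame(c); hsv=cv2.cvtColor(p["img"],cv2.COLOR_RGB2HSV); t=proj(p,Rm.apply([125,0,4])+s["ee_pos"])
    m=cv2.inRange(hsv,(0,0,100),(179,60,255)); w=np.zeros_like(m); cv2.circle(w,tuple(int(v) for v in t),30,255,-1); m&=w
    n,l,st,ce=cv2.connectedComponentsWithStats(m); k=1+np.argmax(st[1:,4]); yx=np.argwhere(l==k)[:,::-1].astype(float)
    d=proj(p,Rm.apply([125,0,4])+s["ee_pos"])-proj(p,Rm.apply([60,0,4])+s["ee_pos"]); d/=np.linalg.norm(d)
    a=(yx-t)@d; b=(yx-t)@np.array([-d[1],d[0]]); e=a.max()+.5
    sel=a>e-8
    # centre line offset near tip
    bm=(b[sel].max()+b[sel].min())/2
    uv=t+d*e+np.array([-d[1],d[0]])*bm; obs.append((p,uv)); print(c,st[k],"tip",uv,"exp",t,"width",np.ptp(b[sel]))
  f=lambda X:np.concatenate([proj(p,X)-u for p,u in obs]); r=least_squares(f,[500,60,82]); print(r.x,r.fun)
E
```

```text
top [286 213  13  10  91] tip [285.1 215.8] exp [285.8 216. ] width 7.460841504917841
scene [334 185  28  13 172] tip [360.8 195.3] exp [359.6 192.5] width 6.337563780915516
[506.4  64.1  71.1] [-0.2  0.  -0.2  0. ]
top [286 213  13   9  90] tip [285.1 215.7] exp [285.8 216. ] width 7.254867926323643
scene [334 185  28  13 170] tip [360.8 195.3] exp [359.6 192.5] width 6.337563780915516
[506.7  64.1  71.4] [-0.3  0.1 -0.3  0. ]
```

```bash
python3 - <<'E'
from m import *
from scipy.optimize import least_squares
s=sensors.state(); Rm=R.from_euler('xyz',s["ee_rot"],degrees=True)
tab=[];br=[];gr=[]
for c in("top","scene"):
    p=viewer.grab_frame(c)
    for b in blobs(p,(20,120,110),(35,255,255),94):
        if np.hypot(*(b[1]-[510,95]))<60:
            M=cv2.moments(b[4]); tab.append((p,np.array([M["m10"]/M["m00"],M["m01"]/M["m00"]]))); print(c,b[1:4])
    for n in("pot","collar","tray_in"):
        for r in viewer.pinpoint(n,p)[:2]: print(c,n,r["location"],at(p,r["location"],0))
    # blade: PCA line in scene vs projected line of expected axis top
    hsv=cv2.cvtColor(p["img"],cv2.COLOR_RGB2HSV); m=cv2.inRange(hsv,(0,0,100),(179,60,255)); w=np.zeros_like(m)
    cv2.circle(w,tuple(int(v) for v in proj(p,Rm.apply([100,0,4])+s["ee_pos"])),26,255,-1)
    n_,l,st,ce=cv2.connectedComponentsWithStats(m&w); k=1+np.argmax(st[1:,4]); yx=np.argwhere(l==k)[:,::-1].astype(np.float32)
    vx,vy,x0,y0=cv2.fitLine(yx,cv2.DIST_L2,0,.01,.01).ravel(); q=proj(p,Rm.apply([125,0,4])+s["ee_pos"])-proj(p,Rm.apply([40,0,4])+s["ee_pos"])
    print(c,"blade angle",np.degrees(np.arctan(vy/vx)),"exp",np.degrees(np.arctan(q[1]/q[0])),"centroid",(x0,y0),"exp85",proj(p,Rm.apply([82,0,2])+s["ee_pos"]))
f=lambda X:np.concatenate([proj(p,X)-u for p,u in tab]); r=least_squares(f,[500,90,92]); print("tab",r.x,r.fun)
E
```

```text
top (array([509. ,  98.4]), array([43.2, 61.1]), 76.77294158935547)
top pot [395.3, 233.0] [ 442.2 -328.5    0. ]
top collar [194.4, 275.3] [309.1 397.8   0. ]
top tray_in [456.4, 267.1] [ 314.3 -541.3    0. ]
top tray_in [383.4, 184.3] [ 622.3 -293.1    0. ]
top blade angle 64.06726 exp 11.173904380737566 centroid (np.float32(312.57523), np.float32(207.73451)) exp85 [297.8 218.3]
scene (array([507.4,  98.3]), array([42.3, 64.9]), 77.8636703491211)
scene pot [255.3, 179.6] [ 449.8 -337.     0. ]
scene collar [461.7, 183.1] [312.9 406.6   0. ]
scene tray_in [214.5, 148.1] [ 319.7 -555.     0. ]
scene tray_in [253.2, 212.6] [ 599.3 -292.2    0. ]
scene blade angle 17.83839 exp 18.67268075021083 centroid (np.float32(347.7193), np.float32(190.92398)) exp85 [347.7 188.1]
tab [508.8  98.2  95.6] [-0.  0. -0.  0.]
```

The tab triangulates to z≈95.6, which fits, so the cameras can be trusted here. The blade really is about 9 mm lower in the jaws than planned, because the fingers were still closing when I lifted. I'll set the bar down and grip it again.

step_arm(plan=[0,0,2,0,0,0,0,0,2,0,0,0,0,0,1.3,0,0,0,0,0,0.5,0,0,0,0,0,0,0,0,0])

```text
time_s: 9.8
ee_pos: [476.1, -61.6, 29.4]
ee_rot: [-179.9, 0.0, 77.3]
force: [-6.0, 1.2, 13.5]
gripper_width: 23.6
gripper_force: 60.0
```

```bash
python3 -c "
from h import *
s=sensors.state();print(s['ee_pos'],s['ee_rot'],s['force'])"
```

```text
[476.1102162  -61.57397647  29.44121142] [-1.79859522e+02  8.16769262e-03  7.72965349e+01] [-5.99102678  1.19752618 13.46966343]
```

step_arm(plan=[0,0,0,0,0,0,0,0,0,0,0,0,0,0,0,0,0,0,0,0,0,0,0,0,0,0,0,0,0,0], hand=4.5)

```text
time_s: 10.22
ee_pos: [477.1, -61.8, 27.9]
ee_rot: [180.0, -0.0, 77.3]
force: [-0.4, -0.1, 0.2]
gripper_width: 44.7
gripper_force: 0.0
```

step_arm(plan=[0,0,0.6,0,0,0,0,0,0.6,0,0,0,0,0,0,0,0,0])

```text
time_s: 10.47
ee_pos: [476.0, -61.6, 14.6]
ee_rot: [-179.8, 0.0, 77.3]
force: [0.4, 0.1, -0.9]
gripper_width: 45.1
gripper_force: 0.0
```

step_arm(plan=[0,0,0,0,0,0,0,0,0,0,0,0,0,0,0,0,0,0,0,0,0,0,0,0,0,0,0,0,0,0], hand=0)

```text
time_s: 10.88
ee_pos: [477.0, -61.7, 16.0]
ee_rot: [180.0, -0.0, 77.3]
force: [-0.4, 0.4, -1.1]
gripper_width: 23.7
gripper_force: 60.0
```

step_arm(plan=[0,0,0,0,0,0,0,0,0,0,0,0,0,0,0,0,0,0,0,0,0,0,0,0,0,0,0,0,0,0])

```text
time_s: 11.3
ee_pos: [477.0, -61.7, 16.0]
ee_rot: [-180.0, -0.0, 77.3]
force: [-0.2, 0.2, 0.5]
gripper_width: 23.6
gripper_force: 60.0
```

step_arm(plan=[0,0,-2,0,0,0,0,0,-2,0,0,0,0,0,-2,0,0,0,0,0,-1,0,0,0,0,0,0,0,0,0])

```text
time_s: 11.72
ee_pos: [478.6, -62.0, 88.0]
ee_rot: [179.7, -0.0, 77.3]
force: [1.1, 0.3, -2.0]
gripper_width: 23.4
gripper_force: 60.0
```

```bash
cat > tip.py <<'E'
from m import *
from scipy.optimize import least_squares
def tip():
  s=sensors.state(); Rm=R.from_euler('xyz',s["ee_rot"],degrees=True)
  obs=[]
  for c in("top","scene"):
    p=viewer.grab_frame(c); hsv=cv2.cvtColor(p["img"],cv2.COLOR_RGB2HSV); t=proj(p,Rm.apply([125,0,4])+s["ee_pos"])
    m=cv2.inRange(hsv,(0,0,100),(179,60,255)); w=np.zeros_like(m); cv2.circle(w,tuple(int(v) for v in t),30,255,-1); m&=w
    n,l,st,ce=cv2.connectedComponentsWithStats(m); k=1+np.argmax(st[1:,4]); yx=np.argwhere(l==k)[:,::-1].astype(float)
    d=proj(p,Rm.apply([125,0,4])+s["ee_pos"])-proj(p,Rm.apply([60,0,4])+s["ee_pos"]); d/=np.linalg.norm(d)
    a=(yx-t)@d; b=(yx-t)@np.array([-d[1],d[0]]); e=a.max()+.5
    sel=a>e-8; bm=(b[sel].max()+b[sel].min())/2
    uv=t+d*e+np.array([-d[1],d[0]])*bm; obs.append((p,uv)); print(c,"tip",uv,"exp",t)
  f=lambda X:np.concatenate([proj(p,X)-u for p,u in obs]); r=least_squares(f,[500,60,82]); print(r.x,s["ee_pos"],s["ee_rot"])
if __name__=="__main__": tip()
E
python3 tip.py
```

```text
top tip [284.9 214.8] exp [285.8 215.5]
scene tip [360.9 192.8] exp [359.5 192.5]
[508.2  63.9  85.6] [478.6 -62.   88. ] [179.7  -0.   77.3]
```

step_arm(plan=[1.1,0,0,0,0,0,1.1,0,0,0,0,0,0.8,0,0,0,0,0])

```text
time_s: 12.07
ee_pos: [483.3, -31.1, 85.0]
ee_rot: [-179.9, -0.0, 77.3]
force: [0.2, 0.6, -2.0]
gripper_width: 23.8
gripper_force: 60.0
```

step_arm(plan=[0.8,0,0,0,0,0,0.8,0,0,0,0,0,0.8,0,0,0,0,0,0,0,0,0,0,0])

```text
time_s: 12.4
ee_pos: [489.3, -7.6, 85.8]
ee_rot: [180.0, -0.0, 77.4]
force: [-0.1, 0.1, -2.1]
gripper_width: 24.1
gripper_force: 60.0
```

```bash
python3 - <<'E'
from m import *
s=sensors.state(); print(s["ee_pos"],s["ee_rot"],s["force"])
p=viewer.grab_frame("scene"); save(p,"ins.png",(300,140,420,230),5)
E
```

```text
[489.3  -7.6  85.8] [180.   -0.   77.4] [-0.1  0.1 -2.1]
```

View pics/ins.png

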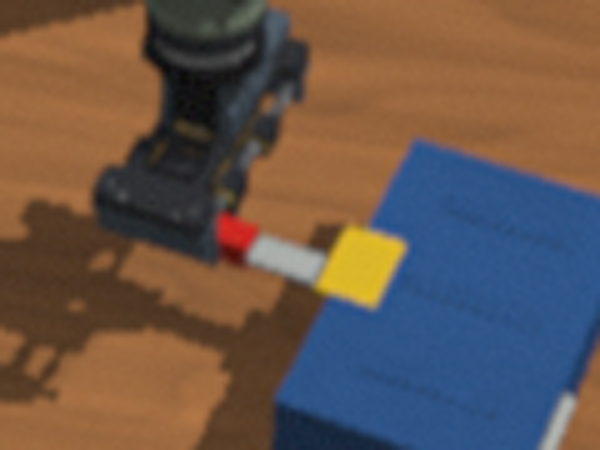

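The blade is under the yellow tab (inset (325,270)), about 29 mm past the front wall, with no contact force. Now I'll lever it: tilt the tip up about the wall edge.

step_arm(plan=[0,0,0.2,0,0,0,0,0,0.6,0,0.06,0,0,0,0.6,0,0.06,0,0,0,0.6,0,0.06,0])

```text
time_s: 12.78
ee_pos: [489.3, -8.2, 66.0]
ee_rot: [179.9, -10.5, 77.3]
force: [0.3, -0.1, -1.4]
gripper_width: 23.6
gripper_force: 60.0
```

step_arm(plan=[0,0,0.6,0,0.06,0,0,0,0.6,0,0.06,0,0,0,0.6,0,0.06,0,0,0,0,0,0,0])

```text
time_s: 13.12
ee_pos: [488.6, -5.4, 46.7]
ee_rot: [-179.8, -20.7, 77.0]
force: [-0.4, -1.4, -2.2]
gripper_width: 23.4
gripper_force: 60.0
```

```bash
python3 - <<'E'
from m import *
s=sensors.state(); print(s["ee_pos"],s["ee_rot"],s["force"],s["torque"],s["qpos"])
# arc rows, tilt phi
phi=.36; th=np.linspace(0.02,1.8,19)
P=131*np.c_[-np.cos(th),np.sin(th)]
for f,u in np.diff(P,axis=0)/10: print(np.round([f*np.cos(phi)+u*np.sin(phi), f*np.sin(phi)-u*np.cos(phi)],2),end=" ")
E
```

```text
[488.6  -5.4  46.7] [-179.8  -20.7   77. ] [-0.4 -1.4 -2.2] [-0.5  0.1  0.1] [-15.4  23.1 117.3  29.9  44.9 -24.9]
[ 0.5 -1.2] [ 0.7 -1.1] [ 0.8 -1.1] [ 0.9 -1. ] [ 0.9 -0.9] [ 1.  -0.8] [ 1.1 -0.7] [ 1.2 -0.6] [ 1.2 -0.4] [ 1.2 -0.3] [ 1.3 -0.2] [ 1.3 -0.1] [1.3 0.1] [1.3 0.2] [1.3 0.3] [1.2 0.4] [1.2 0.6] [1.1 0.7]
```

step_arm(plan=[0.5,0,-1.2,0,0,0,0.7,0,-1.1,0,0,0,0.8,0,-1.1,0,0,0,0.9,0,-1.0,0,0,0,0.9,0,-0.9,0,0,0])

```text
time_s: 13.53
ee_pos: [493.1, 11.5, 111.8]
ee_rot: [-180.0, -20.4, 77.3]
force: [-0.4, -1.7, -4.8]
gripper_width: 23.5
gripper_force: 60.0
```

```bash
python3 - <<'E'
from m import *
s=sensors.state(); print(s["ee_pos"],s["ee_rot"],s["force"],s["torque"])
p=viewer.grab_frame("scene"); save(p,"arc1.png",(290,110,450,230),4)
E
```

```text
[493.1  11.5 111.8] [-180.   -20.4   77.3] [-0.4 -1.7 -4.8] [-1.2  0.4  0.1]
```

View pics/arc1.png

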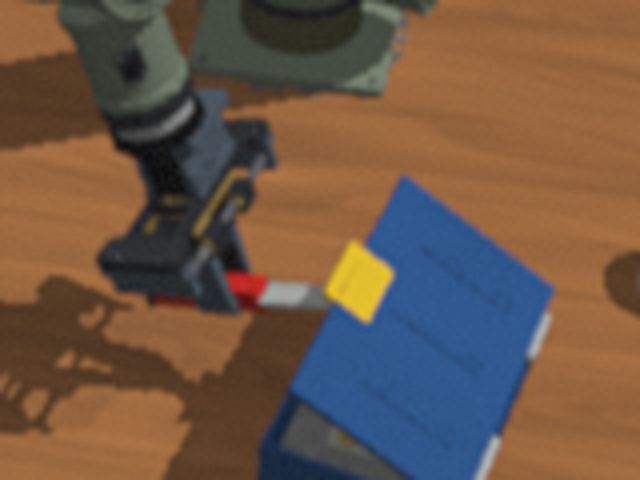

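The lid has opened about 28°, riding on the blade (tab at (360,282), a plate visible in the gap at (345,440)). I'll continue the arc.

step_arm(plan=[1.0,0,-0.8,0,0,0,1.1,0,-0.7,0,0,0,1.2,0,-0.6,0,0,0,1.2,0,-0.4,0,0,0,1.2,0,-0.3,0,0,0])

```text
time_s: 14.0
ee_pos: [503.3, 54.1, 158.1]
ee_rot: [179.9, -20.4, 77.3]
force: [-0.6, -4.1, -2.4]
gripper_width: 23.5
gripper_force: 60.0
```

step_arm(plan=[1.3,0,-0.2,0,0,0,1.3,0,-0.1,0,0,0,1.3,0,0.1,0,0,0,1.3,0,0.2,0,0,0])

```text
time_s: 14.33
ee_pos: [514.2, 102.1, 176.6]
ee_rot: [179.9, -20.5, 77.3]
force: [-0.2, -3.4, 0.8]
gripper_width: 24.0
gripper_force: 60.0
```

step_arm(plan=[1.3,0,0.3,0,0,0,1.2,0,0.4,0,0,0,1.2,0,0.6,0,0,0,1.1,0,0.7,0,0,0,0,0,0,0,0,0])

```text
time_s: 14.75
ee_pos: [525.5, 155.0, 173.9]
ee_rot: [-180.0, -20.6, 77.4]
force: [-0.5, -0.1, -0.9]
gripper_width: 23.7
gripper_force: 60.0
```

```bash
python3 - <<'E'
from m import *
s=sensors.state(); print(s["ee_pos"],s["ee_rot"],s["force"],s["torque"])
p=viewer.grab_frame("scene"); save(p,"arc2.png",(290,90,470,230),4)
E
```

```text
[525.5 155.  173.9] [-180.   -20.6   77.4] [-0.5 -0.1 -0.9] [-0.4  0.1 -0. ]
```

View pics/arc2.png

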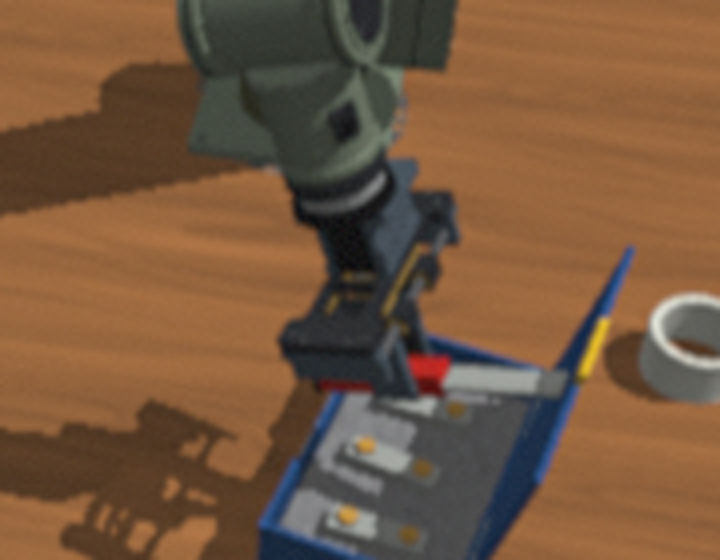

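The lid now leans back past upright (edge (630,250), about 103°) and all three plates show at (425,405), (390,455) and (365,525). I'll retreat, level the bar and lay it down.

step_arm(plan=[-3.14,0,-1.18,0,0,0,-3.14,0,-1.18,0,0,0,-3.14,0,-1.18,0,0,0,-3.14,0,-1.18,0,0,0,-3.14,0,-1.18,0,0,0])

```text
time_s: 15.22
ee_pos: [487.6, -12.1, 174.0]
ee_rot: [-180.0, -20.6, 77.3]
force: [0.5, 0.6, -1.8]
gripper_width: 23.9
gripper_force: 60.0
```

step_arm(plan=[-3.14,0,-1.18,0,0,0,-3.14,0,-1.18,0,0,0,0,0,0,0,-0.12,0,0,0,0,0,-0.12,0,0,0,0,0,-0.12,0])

```text
time_s: 15.63
ee_pos: [473.7, -79.4, 174.8]
ee_rot: [179.9, 0.3, 76.8]
force: [-0.9, 1.1, -2.7]
gripper_width: 23.4
gripper_force: 60.0
```

step_arm(plan=[0,0,2.8,0,0,0,0,0,2.8,0,0,0,0,0,2.8,0,0,0,0,0,2.8,0,0,0,0,0,2.8,0,0,0])

```text
time_s: 16.05
ee_pos: [473.5, -76.0, 33.0]
ee_rot: [180.0, -0.0, 77.3]
force: [-0.0, 0.5, -1.5]
gripper_width: 23.8
gripper_force: 60.0
```

step_arm(plan=[0,0,0,0,0,0,0,0,0,0,0,0])

```text
time_s: 16.22
ee_pos: [472.7, -75.9, 33.4]
ee_rot: [-179.8, 0.0, 77.2]
force: [-0.7, -0.5, -1.2]
gripper_width: 23.7
gripper_force: 60.0
```

step_arm(plan=[0,0,0.5,0,0,0,0,0,0.5,0,0,0,0,0,0.3,0,0,0,0,0,0,0,0,0])

```text
time_s: 16.55
ee_pos: [473.9, -75.9, 21.5]
ee_rot: [180.0, -0.0, 77.3]
force: [-0.4, -0.3, -2.3]
gripper_width: 23.5
gripper_force: 60.0
```

step_arm(plan=[0,0,0.2,0,0,0,0,0,0.2,0,0,0,0,0,0,0,0,0])

```text
time_s: 16.8
ee_pos: [473.7, -75.8, 17.1]
ee_rot: [-180.0, -0.0, 77.3]
force: [-0.1, -0.1, -1.9]
gripper_width: 23.8
gripper_force: 60.0
```

step_arm(plan=[0,0,0,0,0,0,0,0,0,0,0,0,0,0,0,0,0,0,0,0,0,0,0,0], hand=5)

```text
time_s: 17.13
ee_pos: [474.0, -75.9, 17.4]
ee_rot: [180.0, -0.0, 77.3]
force: [-0.1, -0.5, -0.6]
gripper_width: 47.6
gripper_force: 0.0
```

step_arm(plan=[0,0,-4,0,0,0,0,0,-4,0,0,0,0,0,-4,0,0,0,0,0,-4,0,0,0,-4,0,-2,0,0,0])

```text
time_s: 17.55
ee_pos: [468.9, -109.2, 201.1]
ee_rot: [179.5, -0.2, 77.6]
force: [1.6, 0.0, -0.5]
gripper_width: 49.7
gripper_force: 0.0
```

step_arm(plan=[-4,0,0,0,0,0,-4,0,0,0,0,0,-4,0,0,0,0,0,-4,0,0,0,0,0,0,0,0,0,0,0])

```text
time_s: 17.97
ee_pos: [429.1, -274.3, 196.0]
ee_rot: [179.9, 0.2, 77.0]
force: [0.5, -0.4, 0.7]
gripper_width: 49.8
gripper_force: 0.0
```

```bash
python3 - <<'E'
from m import *
s=sensors.state(); print(s["ee_pos"],s["ee_rot"],s["qpos"],s["time_s"])
ob={}
for c in("scene","top"):
    p=viewer.grab_frame(c)
    if c=="top": t=cv2.resize(p["img"][160:260,220:340],(600,500))
    else: u=cv2.resize(p["img"][110:250,250:450],(600,420))
    for n,z in(("plate0",48),("lid_edge",88+157),("pry_tip",12),("pry_grip",12)):
        for r in viewer.pinpoint(n,p)[:4]: print(c,n,round(r["score"],2),np.array(r["location"]),at(p,r["location"],z))
    # brass bolts
    hsv=cv2.cvtColor(p["img"],cv2.COLOR_RGB2HSV); m=cv2.inRange(hsv,(14,110,110),(28,255,255)); n_,l,st,ce=cv2.connectedComponentsWithStats(m)
    for k in range(1,n_):
        w=at(p,ce[k],69)
        if st[k,4]>2 and np.hypot(*(w[:2]-[525,166]))<150: print(c,"bolt?",ce[k],st[k,4],w)
cv2.imwrite("pics/open.png",cv2.resize(np.vstack([t,u]),(392,600))[:,:,::-1])
cv2.imwrite("pics/open_t.png",t[:,:,::-1])
E
```

```text
[ 429.1 -274.3  196. ] [179.9   0.2  77. ] [-33.8  13.7 101.1  -0.2  65.1 -20.7] 17.9667
scene plate0 0.73 [386. 228.] [605.3 163.7  48. ]
scene plate0 0.72 [390.7 208.3] [522.2 168.8  48. ]
scene plate0 0.66 [397.2 190. ] [437.3 181.   48. ]
scene plate0 0.49 [416.6 212.6] [522.8 253.6  48. ]
scene lid_edge 0.59 [436.1 178.9] [550.5 281.4 245. ]
scene lid_edge 0.41 [386.6 207.5] [683.5 156.9 245. ]
scene pry_tip 0.95 [354.2 205.7] [507.   44.9  12. ]
scene pry_grip 0.59 [319.4 192.1] [471.1 -87.   12. ]
scene pry_grip 0.54 [387.7 207.8] [492.6 158.6  12. ]
scene bolt? [371.3 176. ] 27 [409.6  85.8  69. ]
scene bolt? [361.3 181.9] 9 [444.3  56.6  69. ]
scene bolt? [365.  178.3] 3 [425.2  66.2  69. ]
scene bolt? [369.3 183.7] 6 [446.8  84.6  69. ]
scene bolt? [353.3 185.5] 6 [466.3  32.7  69. ]
scene bolt? [389.1 187.7] 9 [451.3 152.8  69. ]
scene bolt? [356.7 189.3] 3 [481.2  46.8  69. ]
scene bolt? [432.9 197.1] 9 [463.5 299.2  69. ]
scene bolt? [380.8 201. ] 10 [515.5 133.3  69. ]
scene bolt? [431.5 204.6] 10 [496.8 296.5  69. ]
scene bolt? [395.5 206.5] 4 [528.8 183.   69. ]
scene
[... 649 characters left out ...]
.3 239.   69. ]
scene bolt? [408.8 241.2] 4 [655.8 237.2  69. ]
top plate0 0.74 [259.3 212.3] [524.4 156.7  48. ]
top plate0 0.48 [259.5 190.3] [603.6 155.5  48. ]
top plate0 0.45 [253.7 233.9] [448.2 177.   48. ]
top plate0 0.34 [285.5 220.5] [492.8  64.1  48. ]
top lid_edge 0.68 [212.8 196. ] [554.4 275.8 245. ]
top pry_tip 0.85 [287.7 220.3] [497.3  59.2  12. ]
top pry_grip 0.81 [327.9 223.2] [483.  -85.7  12. ]
top bolt? [252.2 190.8] 11 [598.7 178.4  69. ]
top bolt? [266.4 192.6] 13 [591.  128.3  69. ]
top bolt? [251.5 210.5] 12 [528.8 181.1  69. ]
top bolt? [265.4 213.9] 11 [515.5 132.6  69. ]
top bolt? [245.9 230.6] 11 [458.5 201.   69. ]
top bolt? [260.2 232.2] 11 [451.8 151.2  69. ]
```

View pics/open.png

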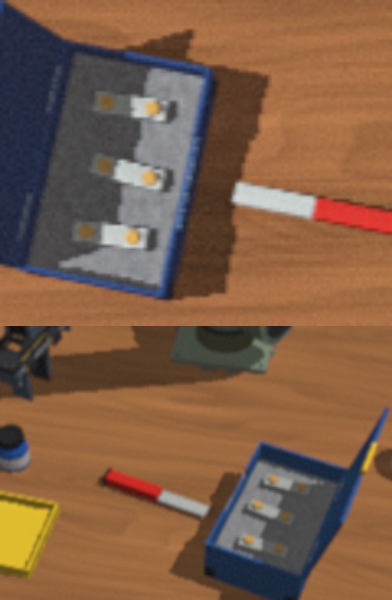

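Top inset: bolts of plate A at (107,102)/(152,107), B at (104,165)/(150,177) and C at (87,230)/(133,237). The bar lies flat and the lid stays open. From the two cameras:
- **A:** (594.5,154), yaw 81°
- **B:** (522,157), yaw 75°
- **C:** (455,176), yaw 82°

I'll take A and B.

step_arm(plan=[3.79,0.56,0,0,0,0,3.79,0.56,0,0,0,0,3.79,0.56,0,0,0,0,3.79,0.56,0,0,0,0,3.79,0.56,0,0,0,0], hand=4.5, newtons=40)

```text
time_s: 18.88
ee_pos: [499.8, -87.5, 196.0]
ee_rot: [180.0, -0.0, 77.3]
force: [0.7, -1.5, -0.1]
gripper_width: 44.9
gripper_force: 0.0
```

step_arm(plan=[3.79,0.56,0,0,0,0,3.79,0.56,0,0,0,0,3.79,0.56,0,0,0,0,3.79,0.56,0,0,0,0,3.79,0.56,0,0,0,0])

```text
time_s: 19.3
ee_pos: [568.6, 91.6, 196.0]
ee_rot: [180.0, -0.0, 77.3]
force: [0.8, -0.2, 0.9]
gripper_width: 45.2
gripper_force: 0.0
```

step_arm(plan=[3.79,0.56,0,0,0,0,3.79,0.56,0,0,0,0,0,0,0,0,0,-0.07,0,0,0,0,0,0])

```text
time_s: 19.63
ee_pos: [596.1, 163.1, 195.2]
ee_rot: [-180.0, 0.0, 81.6]
force: [-0.4, -0.4, 0.1]
gripper_width: 45.1
gripper_force: 0.0
```

step_arm(plan=[0,0,3,0,0,0,0,0,3,0,0,0,0,0,2,0,0,0,0,0,0,0,0,0,0,0,0,0,0,0])

```text
time_s: 20.05
ee_pos: [595.3, 159.8, 115.4]
ee_rot: [-179.9, 0.1, 81.2]
force: [-0.0, -1.1, -0.2]
gripper_width: 45.2
gripper_force: 0.0
```

step_arm(plan=[-0.5,0,1.5,0,0,0,0,0,1.5,0,0,0,0,0,1.2,0,0,0,0,0,0.8,0,0,0,0,0,0,0,0,0])

```text
time_s: 20.47
ee_pos: [595.3, 155.3, 66.0]
ee_rot: [-180.0, 0.0, 81.2]
force: [-0.6, 0.1, 0.2]
gripper_width: 44.9
gripper_force: 0.0
```

step_arm(plan=[0,0,0,0,0,0,0,0,0,0,0,0,0,0,0,0,0,0,0,0,0,0,0,0,0,0,0,0,0,0], hand=0)

```text
time_s: 20.88
ee_pos: [595.7, 155.8, 66.9]
ee_rot: [179.9, -0.0, 81.3]
force: [-1.0, 0.4, 4.1]
gripper_width: 23.5
gripper_force: 40.0
```

step_arm(plan=[0,0,0,0,0,0,0,0,0,0,0,0,0,0,0,0,0,0])

```text
time_s: 21.13
ee_pos: [595.7, 155.8, 66.9]
ee_rot: [179.9, -0.0, 81.3]
force: [-1.6, -0.1, 6.2]
gripper_width: 24.0
gripper_force: 40.0
```

step_arm(plan=[0,0,-2,0,0,0,0,0,-3,0,0,0,0,0,-3.5,0,0,0,0,0,-3.5,0,0,0,0,0,-1,0,0,0])

```text
time_s: 21.55
ee_pos: [598.0, 156.3, 201.6]
ee_rot: [179.5, -0.2, 81.3]
force: [0.4, 0.6, -0.6]
gripper_width: 23.7
gripper_force: 40.0
```

step_arm(plan=[-3.7,0.53,0,0,0,0,-3.7,0.53,0,0,0,0,-3.7,0.53,0,0,0,0,-3.7,0.53,0,0,0,0,-3.7,0.53,0,0,0,0])

```text
time_s: 21.97
ee_pos: [592.9, -32.8, 194.9]
ee_rot: [-179.9, 0.0, 81.3]
force: [1.1, 0.5, 0.0]
gripper_width: 23.5
gripper_force: 40.0
```

step_arm(plan=[-3.7,0.53,0,0,0,0,-3.7,0.53,0,0,0,0,-3.7,0.53,0,0,0,0,-3.7,0.53,0,0,0,0,-3.7,0.53,0,0,0,0])

```text
time_s: 22.38
ee_pos: [591.1, -219.9, 194.8]
ee_rot: [-179.9, -0.0, 81.3]
force: [0.2, 0.0, -1.4]
gripper_width: 24.0
gripper_force: 40.0
```

step_arm(plan=[-3.7,0.53,0,0,0,0,-3.7,0.53,0,0,0,0,0,0,0,0,0,-0.1,0,0,3,0,0,0,0,0,0,0,0,0])

```text
time_s: 22.8
ee_pos: [587.9, -292.5, 160.0]
ee_rot: [-179.5, -0.2, 86.9]
force: [-1.8, 1.7, -1.8]
gripper_width: 23.7
gripper_force: 40.0
```

```bash
python3 - <<'E'
from m import *
s=sensors.state(); print(s["ee_pos"],s["ee_rot"],s["gripper_width"],s["force"])
p=viewer.grab_frame("top")
for b in blobs(p,(20,120,110),(35,255,255),25,400): print(b[1:4])
p=viewer.grab_frame("scene")
for b in blobs(p,(20,120,110),(35,255,255),25,400): print(b[1:4])
save(p,"tray1.png",(190,130,310,250),5)
E
```

```text
[ 587.9 -292.5  160. ] [-179.5   -0.2   86.9] 23.735864327670846 [-1.8  1.7 -1.8]
(array([ 313.7, -541.8]), array([206.7, 227.1]), 3.0604074001312256)
(array([ 623.4, -290.9]), array([170.8, 163.8]), 87.28012084960938)
(array([ 303.3, -565.6]), array([214.9, 188.6]), 4.179600715637207)
```

View pics/tray1.png

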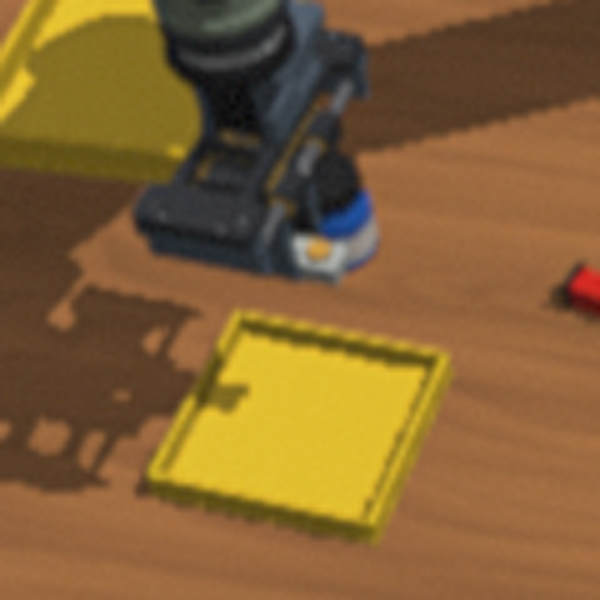

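The plate is held bolts up at crop (320,250), above the near side of the tray (tray spans crop (150–450, 310–540)); the pot is behind at (350,220). Lowering now.

step_arm(plan=[0,0,3,0,0,0,0,0,3,0,0,0,0,0,3,0,0,0,0,0,3,0,0,0,0,0,0,0,0,0])

```text
time_s: 23.32
ee_pos: [587.9, -290.5, 40.8]
ee_rot: [-179.4, -0.3, 87.1]
force: [-1.1, -0.1, -1.7]
gripper_width: 24.2
gripper_force: 40.0
```

step_arm(plan=[0,0,0.6,0,0,0,0,0,0.6,0,0,0,0,0,0.3,0,0,0,0,0,0,0,0,0])

```text
time_s: 23.65
ee_pos: [591.6, -293.1, 31.9]
ee_rot: [179.9, 0.0, 87.0]
force: [-0.2, -0.4, -0.8]
gripper_width: 23.3
gripper_force: 40.0
```

step_arm(plan=[0,0,0.2,0,0,0,0,0,0.2,0,0,0,0,0,0,0,0,0])

```text
time_s: 23.9
ee_pos: [591.0, -293.0, 27.1]
ee_rot: [180.0, 0.0, 87.0]
force: [-0.1, 0.6, -0.4]
gripper_width: 23.2
gripper_force: 40.0
```

step_arm(plan=[0,0,0.2,0,0,0,0,0,0,0,0,0])

```text
time_s: 24.07
ee_pos: [590.8, -292.9, 24.6]
ee_rot: [-180.0, -0.0, 87.0]
force: [0.0, -0.1, -1.3]
gripper_width: 23.7
gripper_force: 40.0
```

step_arm(plan=[0,0,0.1,0,0,0,0,0,0,0,0,0])

```text
time_s: 24.23
ee_pos: [591.0, -292.9, 23.9]
ee_rot: [180.0, -0.0, 87.0]
force: [0.1, 0.6, 0.4]
gripper_width: 23.4
gripper_force: 40.0
```

step_arm(plan=[0,0,0,0,0,0,0,0,0,0,0,0,0,0,0,0,0,0,0,0,0,0,0,0], hand=3.6)

```text
time_s: 24.57
ee_pos: [591.0, -292.9, 23.9]
ee_rot: [180.0, -0.0, 87.0]
force: [-0.3, -0.3, 0.3]
gripper_width: 35.8
gripper_force: 0.0
```

step_arm(plan=[0,0,-2,0,0,0,0,0,-3.5,0,0,0,0,0,-4,0,0,0,0,0,-4,0,0,0,0,0,-3.5,0,0,0])

```text
time_s: 24.98
ee_pos: [591.1, -293.0, 196.6]
ee_rot: [179.9, 0.0, 87.0]
force: [1.4, -0.4, 0.5]
gripper_width: 36.0
gripper_force: 0.0
```

step_arm(plan=[3.71,-0.77,0,0,0,0,3.71,-0.77,0,0,0,0,3.71,-0.77,0,0,0,0,3.71,-0.77,0,0,0,0,3.71,-0.77,0,0,0,0], hand=4.5)

```text
time_s: 25.4
ee_pos: [561.5, -104.1, 194.0]
ee_rot: [180.0, -0.0, 87.0]
force: [0.5, 0.5, -0.4]
gripper_width: 45.1
gripper_force: 0.0
```

step_arm(plan=[3.71,-0.77,0,0,0,0,3.71,-0.77,0,0,0,0,3.71,-0.77,0,0,0,0,3.71,-0.77,0,0,0,0,3.71,-0.77,0,0,0,0])

```text
time_s: 25.82
ee_pos: [532.7, 83.3, 194.1]
ee_rot: [180.0, -0.0, 87.0]
force: [-0.1, 0.1, -0.7]
gripper_width: 45.1
gripper_force: 0.0
```

step_arm(plan=[3.71,-0.77,0,0,0,0,3.71,-0.77,0,0,0,0,0,0,0,0,0,0.106,0,0,0,0,0,0.106,0,0,0,0,0,0])

```text
time_s: 26.23
ee_pos: [521.5, 157.4, 193.9]
ee_rot: [180.0, -0.0, 74.9]
force: [-1.1, -0.0, 0.1]
gripper_width: 45.0
gripper_force: 0.0
```

step_arm(plan=[0,0,3,0,0,0,0,0,3,0,0,0,0,0,2,0,0,0,0,0,0,0,0,0,0,0,0,0,0,0])

```text
time_s: 26.65
ee_pos: [521.5, 156.0, 113.4]
ee_rot: [-179.9, 0.1, 74.9]
force: [-0.1, 0.6, 0.1]
gripper_width: 45.4
gripper_force: 0.0
```

step_arm(plan=[0,0,1.5,0,0,0,0,0,1.5,0,0,0,0,0,1.2,0,0,0,0,0,0.6,0,0,0,0,0,0,0,0,0])

```text
time_s: 27.07
ee_pos: [522.2, 156.4, 66.2]
ee_rot: [180.0, -0.0, 74.9]
force: [0.2, 0.5, -0.2]
gripper_width: 45.0
gripper_force: 0.0
```

step_arm(plan=[0,0,0,0,0,0,0,0,0,0,0,0,0,0,0,0,0,0,0,0,0,0,0,0,0,0,0,0,0,0], hand=0)

```text
time_s: 27.48
ee_pos: [522.1, 156.7, 66.8]
ee_rot: [180.0, -0.0, 74.9]
force: [-1.0, -0.1, 5.9]
gripper_width: 23.6
gripper_force: 40.0
```

step_arm(plan=[0,0,0,0,0,0,0,0,0,0,0,0,0,0,0,0,0,0])

```text
time_s: 27.73
ee_pos: [522.1, 156.7, 66.8]
ee_rot: [180.0, -0.0, 74.9]
force: [-2.4, 0.2, 6.2]
gripper_width: 23.5
gripper_force: 40.0
```

step_arm(plan=[0,0,-2,0,0,0,0,0,-3,0,0,0,0,0,-3.5,0,0,0,0,0,-3.5,0,0,0,0,0,-1,0,0,0])

```text
time_s: 28.15
ee_pos: [524.4, 157.2, 201.1]
ee_rot: [179.5, -0.3, 74.9]
force: [0.4, 0.9, -1.0]
gripper_width: 23.6
gripper_force: 40.0
```

step_arm(plan=[-3.34,1.99,0,0,0,0,-3.34,1.99,0,0,0,0,-3.34,1.99,0,0,0,0,-3.34,1.99,0,0,0,0,-3.34,1.99,0,0,0,0])

```text
time_s: 28.57
ee_pos: [574.0, -32.4, 194.9]
ee_rot: [-179.9, 0.0, 74.9]
force: [1.1, 1.0, -1.3]
gripper_width: 23.6
gripper_force: 40.0
```

step_arm(plan=[-3.34,1.99,0,0,0,0,-3.34,1.99,0,0,0,0,-3.34,1.99,0,0,0,0,-3.34,1.99,0,0,0,0,-3.34,1.99,0,0,0,0])

```text
time_s: 28.98
ee_pos: [626.6, -219.7, 194.5]
ee_rot: [-179.9, -0.0, 74.9]
force: [-0.2, -0.1, -1.1]
gripper_width: 23.5
gripper_force: 40.0
```

step_arm(plan=[-3.34,1.99,0,0,0,0,-3.34,1.99,0,0,0,0,0,0,0,0,0,-0.105,0,0,0,0,0,-0.105,0,0,3,0,0,0])

```text
time_s: 29.4
ee_pos: [650.7, -295.4, 170.1]
ee_rot: [179.4, 0.2, 87.0]
force: [0.6, -0.7, -0.3]
gripper_width: 24.0
gripper_force: 40.0
```

step_arm(plan=[0,0,3,0,0,0,0,0,3,0,0,0,0,0,3,0,0,0,0,0,0,0,0,0,0,0,0,0,0,0])

```text
time_s: 29.82
ee_pos: [646.4, -292.1, 73.2]
ee_rot: [-179.7, -0.1, 86.9]
force: [1.2, -0.3, -0.9]
gripper_width: 23.4
gripper_force: 40.0
```

step_arm(plan=[0,0,1.5,0,0,0,0,0,1.5,0,0,0,0,0,1,0,0,0,0,0,0.3,0,0,0,0,0,0,0,0,0])

```text
time_s: 30.23
ee_pos: [648.0, -292.8, 33.2]
ee_rot: [180.0, 0.0, 86.9]
force: [0.4, -0.1, -1.2]
gripper_width: 24.0
gripper_force: 40.0
```

step_arm(plan=[0,0,0.2,0,0,0,0,0,0.2,0,0,0,0,0,0,0,0,0])

```text
time_s: 30.48
ee_pos: [648.1, -292.9, 29.4]
ee_rot: [179.9, 0.0, 86.9]
force: [-0.2, 0.7, -0.9]
gripper_width: 23.8
gripper_force: 40.0
```

step_arm(plan=[0,0,0.2,0,0,0,0,0,0.2,0,0,0,0,0,0.1,0,0,0,0,0,0,0,0,0])

```text
time_s: 30.82
ee_pos: [647.8, -292.7, 23.8]
ee_rot: [180.0, -0.0, 86.9]
force: [-0.8, 0.1, -1.1]
gripper_width: 23.7
gripper_force: 40.0
```

step_arm(plan=[0,0,0,0,0,0,0,0,0,0,0,0,0,0,0,0,0,0,0,0,0,0,0,0], hand=3.6)

```text
time_s: 31.15
ee_pos: [647.9, -292.8, 24.0]
ee_rot: [180.0, 0.0, 86.9]
force: [0.4, 0.7, -0.2]
gripper_width: 36.1
gripper_force: 0.0
```

step_arm(plan=[0,0,-2,0,0,0,0,0,-3.5,0,0,0,0,0,-4,0,0,0,0,0,-4,0,0,0,0,0,-3.5,0,0,0])

```text
time_s: 31.57
ee_pos: [648.0, -292.8, 196.7]
ee_rot: [179.9, 0.0, 86.9]
force: [0.8, 0.3, 0.0]
gripper_width: 36.0
gripper_force: 0.0
```

step_arm(plan=[0,-4,0,0,0,0,0,-4,0,0,0,0,0,-4,0,0,0,0,0,-4,0,0,0,0,0,-4,0,0,0,0])

```text
time_s: 31.98
ee_pos: [446.1, -281.5, 193.9]
ee_rot: [180.0, 0.0, 86.9]
force: [-0.6, -0.2, -0.3]
gripper_width: 36.0
gripper_force: 0.0
```

```bash
python3 - <<'E'
from m import *
s=sensors.state(); print(s["ee_pos"],s["time_s"])
p=viewer.grab_frame("scene"); a=p["img"][110:290,190:460]
cv2.imwrite("pics/final.png",cv2.resize(a,(792,528),interpolation=cv2.INTER_CUBIC)[:,:,::-1])
for n,z in(("plate0",5),("pot",0),("collar",0),("hammer",0),("lid_edge",245)):
    for r in viewer.pinpoint(n,p)[:3]: print(n,round(r["score"],2),np.array(r["location"]),at(p,r["location"],z))
E
```

```text
[ 446.1 -281.5  193.9] 31.9833
plate0 0.59 [250.1 222.5] [ 645.3 -286.1    5. ]
plate0 0.56 [367.8 195.7] [446.6  83.1   5. ]
plate0 0.52 [251.3 209.5] [ 591.2 -301.2    5. ]
pot 0.92 [257.7 176.7] [ 433.9 -333.1    0. ]
collar 0.88 [460.2 183.2] [314.5 401.3   0. ]
hammer 0.98 [308.  265.3] [761.7 -54.7   0. ]
lid_edge 0.72 [256.6 179.6] [ 657.6 -220.8  245. ]
lid_edge 0.59 [435.6 179.3] [552.3 280.1 245. ]
lid_edge 0.27 [417.9 211. ] [678.3 239.7 245. ]
```

View pics/final.png

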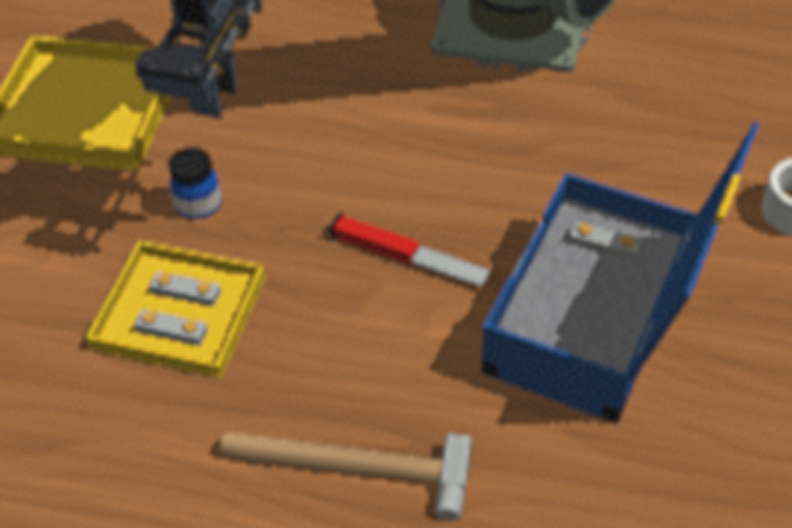

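The final picture shows two plates flat in the tray, bolts up, at (185,288) and (172,325), with the third in the case at (605,235). The lid is leaning back, the bar lies flat at (410,250), and the hammer, pot and collar are where they were. I'm handing in.

```bash
python3 -c "
from workcell import env
print(env.job_done())"
```

```text
the job is handed in; nothing more can be done
None
```

The job is handed in, at about 32 s: I levered the lid open with the pry bar and left it leaning back. The bar is flat on the bench, two plates lie bolt heads up in the correct yellow tray, the third is still in the case, and the hammer, pot and collar were left alone.

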